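# Hold the bread slicing guide open for the loaf

## Robot

A 7-joint arm with a two-finger parallel gripper is mounted at the origin on a cart in front of the work surface, level with it; the furniture and walls round the work are solid. World frame = base frame: x ahead of the robot, y to its left, z up, the work surface at z = 0. Lengths are in m, angles in rad, forces in N, time in s.
With the tool pointing down it reaches from about 0.425 to 0.875 m from the base axis. Payload 4.7 kg.
Tool frame: the origin (TCP) lies midway between the tips of the shut fingers; the grasp point (between the pads) lies 19 mm behind it (ctrl.grip_point_offset is the distance from the TCP to the grasp point, in m); z points along the fingers, y is the line along which they close (so a half turn about z gives the same grasp; the last joint's range is limited). The gripper opens to 87 mm and grips with 3 to 60 N. Pads are 19 mm wide; open, the fingers measure 117 mm over their backs; the gripper's body (75 mm by 190 mm) begins 51 mm behind the grasp point.
Start: joints at [1.357, 0.321, -0.07, 1.45, 0.023, 1.371, -0.057], TCP at [0.147, -0.633, 0.223] pointing down, gripper open.
Joint ranges: [-2.86, 2.86], [-0.3, 2.09], [-1.38, 1.24], [0.06, 2.45], [-1.56, 4.7], [0.09, 2.05], [-2.69, 2.69]. Speed limits (rad/s): [2.57, 2.57, 3.14, 3.14, 3.14, 3.14, 3.14].

## Interface

Orientations are given as a rotation vector (axis times angle).
In Python, from bench import ctrl gives the robot as it stands. The module is installed in compiled form; this text tells all that it offers.
- The arm moves only by the shell command python3 -m handwheel 'ROWS' [OPENING] [FORCE]. ROWS is JSON, a list of rows, each an object of numbers: "x", "y", "z": the shift along the tool's x, y, z in m; "wx", "wy", "wz": the turn, a rotation vector about the tool's x, y, z in degrees. A call has 1 to 10 rows; each row is the pose to reach, as a shift and turn from the pose commanded when the call began, along the tool's axes at that moment; what a row does not reach only later rows make up. A row lasts 1/12 s, in which the tool goes at most 41.7 mm and 7.16 degrees, less where a joint would pass 70% of its speed; a pose out of reach is approached as far as the arm can. A call with a gripper value outside its range is refused whole. OPENING is the finger opening in m, from 0 to 0.087, set as the call begins (- or left out, the last holds). The fingers move at their own pace and stop on an object; FORCE is the grip in N (left out, the last holds). Time passes only in rows, so rows that repeat a pose let the fingers close. It gives the time, the measured TCP pose, the force, the opening and the grip force at its end, in the units of the state.
- ctrl.get_state(): the state, without advancing time (a new reading comes with each control period).
- ctrl.get_image(name): name is "scene" or "top" or "wrist"; returns a dict with "image" (400x640x3 uint8, red, green, blue), "K" (3x3 intrinsics, pixels), "k1" (the pictures are not rectified: a ray, as slopes to the right and down, at radius r is drawn at 1 + k1 r^2 times it, then the intrinsics apply), "world_to_cam" (4x4, takes a point from world to camera coordinates); the wrist camera has in their place "hand_eye" (4x4, takes a point from camera to tool coordinates, whose origin is the TCP and whose axes are the flange's). Camera axes: x right, y down, z forward; pixel columns grow to the right and rows downward; lengths in m; the calibration is good to about 2 mm. A picture is of the moment at which its call begins: read the wrist's pose just before it. There is no depth.
- ctrl.close_job(): hands the job in; it is judged then, once.
The state is a dict: "time": time; "joint_positions": joint angles; "qd": joint speeds; "joint_torque": joint torques, N m; "position": TCP position; "tool_rot": TCP orientation; "ft_force": force on the tool from outside, world axes, zero at the start; "torque": the same for the moment, N m; "grip_width": opening from 0.0 (shut) to 1.0 (fully open); "grip_force": force on a finger pad.
Only numpy, scipy, OpenCV 4.12 (cv2) and the standard library are available. Lean on these libraries where they do the work, as an engineer would, in place of code of your own. Each camera call takes 0.05 s, during which the arm holds its last target. There are 200 camera calls.

## Task

Get the bread slicing guide ready for a loaf: first slide its right-hand end stop in towards the knife slot until it clicks home and stays there by itself. Then pull the spring-loaded pusher on the left out until its red pointer lines up with the green clip, and hold it there so that the loaf can be laid in: finish while still holding the pusher at the mark, with the end stop still clicked in. Leave the jam jar, the tub and the mug where they stand.

Things in the scene. Friction and masses are not known exactly. Their poses are not given: they have to be found in the camera images.
- guide_top (a point): bread slicing guide: pale wooden board 150 x 400 x 20 mm, fixed on the worktop; the point is the centre of its top face. y runs along the board, roughly to the robot's left; x across it, away from the robot; z up. Both slides move along y at x = 0. Between them four wooden posts, 39 mm high, at x = -55 and 55 mm, y = -60 mm, form the knife slot
- stop_handle (a point): end stop, at the board's -y (right) end: grey sled, white plate (100 mm wide, 36 mm high, 35 mm to +y of the handle), black T-handle. The point is the centre of the handle's bar, 60 mm above the board's top: 14 mm thick, 58 mm long, along x, on a 12 mm steel stem. Nothing else near it is over 40 mm above the board, so pinch the bar from above, fingers on its +y and -y sides
- end_stop (a joint): travel of the end stop towards +y (towards the knife slot) in m: 0 farthest out, 0.060 at the hard stop. It slides with about 1 N of friction; from about 0.048 a sprung ball must be pushed over a ridge (about 6 N, crest at 0.0545), then the ball drives it on and keeps it at 0.058 to 0.060: clicked in
- pusher_handle (a point): the pusher, on the +y (left) half of the board: grey sled with a white plate (100 mm wide, 36 mm high, 35 mm to -y of the handle), a black T-handle just like the end stop's, and a red pointer. This point is the centre of the handle's bar, 60 mm above the board's top
- pusher (a joint): travel of the pusher towards +y (out, away from the knife slot) in m: 0 home, 0.100 at its end. A spring pulls it home with 4 N plus 1 N per 10 mm of travel
- pointer (a point): tip of the pusher's red pointer, at the front (-x) edge of the board, 6 mm above its top; it travels with the pusher. Axes as the board's
- mark (a point): the white line on top of the green clip (10 x 16 x 22 mm) on the board's front edge; its place along y is the mark, somewhere to +y of the pointer at the start (about 40 to 75 mm). Axes as the board's: the pointer is at the mark when both have the same place along the board's y
- jam_jar_mid (a point): loose jam jar, 69 mm in diameter, 99 mm high, beyond the board's left end; the point is on its axis 50 mm up. Bystander
- tub_mid (a point): loose tub with a yellow rim, 96 x 137 x 53 mm, beyond the board's right end; the point is its centre. Bystander
- mug_mid (a point): loose blue and white striped mug, 101 mm high, behind the board; the point is 50 mm up its middle. Bystander

How it is judged:
On the way, in this order (a step that is already met when the one before it is completed fails the run):
1. the end stop is clicked in at the end of its slide (value of joint end_stop above 0.0565 m), for 0.2 s.
2. then the pusher is drawn out until its pointer is at the mark, and kept there (y of pointer in the frame of mark between -0.006 and 0.006 m), for 0.5 s.
At the end, for the whole second after the job is handed in: the end stop is clicked in (travel over 56.5 mm) and no finger is on it, and the pusher stands still with its pointer within 6 mm of the mark along the board, held there by the gripper's fingers (contact force over 2 N) through the last second (all of step 2 and value of joint end_stop above 0.0565 m and velocity of joint pusher between -0.01 and 0.01 m/s and contact force between the fingers and pusher above 2 N and contact force between the fingers and end_stop below 0.5 N); the arm keeps its last pose, push and grip.
It fails at once if the jam jar is moved by more than 20 mm or tipped (distance of jam_jar_mid from where it was at the start of the episode above 0.02 m or angle between jam_jar_mid's own z axis and vertical above 0.3 rad).
It fails at once if the tub is moved by more than 20 mm or tipped (distance of tub_mid from where it was at the start of the episode above 0.02 m or angle between tub_mid's own z axis and vertical above 0.3 rad).
It fails at once if the mug is moved by more than 20 mm or tipped (distance of mug_mid from where it was at the start of the episode above 0.02 m or angle between mug_mid's own z axis and vertical above 0.3 rad).
It also fails if it takes over 48 s, if anything falls off the work surface, if the arm or the gripper's body presses on something with over 40 N, if the wrist force passes 120 N, or if a joint passes its speed limit or range.

## Working session

There is one attempt and no reset: what is moved stays moved. The work goes in short steps, Python scripts to look and compute and a shell command to move; the robot and the scene stay as the last step left them, time stands still between calls to the robot, and variables do not carry over. Pictures are saved under pics/ and viewed, at most 10 in all, crops included, and the job is handed in when it is done.

```bash
mkdir -p pics
cat > h.py <<'E'
import numpy as np, cv2
from scipy.spatial.transform import Rotation as R
from bench import ctrl
def cam(n):
    s=ctrl.get_state(); d=ctrl.get_image(n)
    if n=="wrist":
        T=np.eye(4);T[:3,:3]=R.from_rotvec(s["tool_rot"]).as_matrix();T[:3,3]=s["position"]
        d["c2w"]=T@np.array(d["hand_eye"])
    else: d["c2w"]=np.linalg.inv(d["world_to_cam"])
    return d
def ray(d,p):
    K=np.array(d["K"]);k=d["k1"]
    u=cv2.undistortPoints(np.array([[p]],float),K,np.array([k,0,0,0.]))[0,0]
    v=d["c2w"][:3,:3]@np.r_[u,1]; return d["c2w"][:3,3],v
def plane(d,p,z):
    o,v=ray(d,p); return o+v*(z-o[2])/v[2]
def tri(obs):
    A=np.zeros((3,3));b=np.zeros(3)
    for o,v in obs:
        v=v/np.linalg.norm(v);P=np.eye(3)-np.outer(v,v);A+=P;b+=P@o
    return np.linalg.solve(A,b)
def save(d,n): cv2.imwrite("pics/"+n+".png",d["image"][...,::-1])
E
python3 - <<'E'
from h import *
import pickle
s=ctrl.get_state();print(s)
for n in("scene","top"):
    d=cam(n);save(d,n+"0");pickle.dump(d,open(n+".pkl","wb"));print(n,d["c2w"].round(3).tolist(),d["k1"])
E
```

```text
{'time': 0.0, 'joint_positions': array([ 1.35709161,  0.32181075, -0.07007323,  1.45168918,  0.02261068,
        1.37077372, -0.05688682]), 'qd': array([ 7.62141820e-04, -3.66358155e-04, -2.30044620e-03,  1.18852605e-04,
       -1.53838238e-03, -7.63008060e-04,  6.93423076e-05]), 'joint_torque': array([-1.03462600e-03, -4.91289318e+01, -4.04264303e-01, -3.12529850e+01,
       -6.37701130e-02,  4.36935062e-02,  1.88181325e-04]), 'position': array([ 0.14661163, -0.63268272,  0.22146225]), 'tool_rot': array([-3.11937539e+00, -3.56904521e-01,  5.12366797e-04]), 'ft_force': array([0.14661728, 0.00754693, 0.68786702]), 'torque': array([0.00212456, 0.01198132, 0.0169559 ]), 'grip_force': 0.0, 'grip_width': 0.9995394361614823}
scene [[-0.869, -0.285, 0.405, 0.012], [-0.495, 0.532, -0.687, 0.977], [-0.02, -0.797, -0.603, 0.853], [0.0, 0.0, 0.0, 1.0]] -0.09902132081570697
top [[-0.009, -0.996, 0.083, 0.421], [-1.0, 0.008, -0.015, 0.085], [0.015, -0.083, -0.996, 1.331], [0.0, 0.0, 0.0, 1.0]] -0.005375732092876045
```

View pics/top0.png

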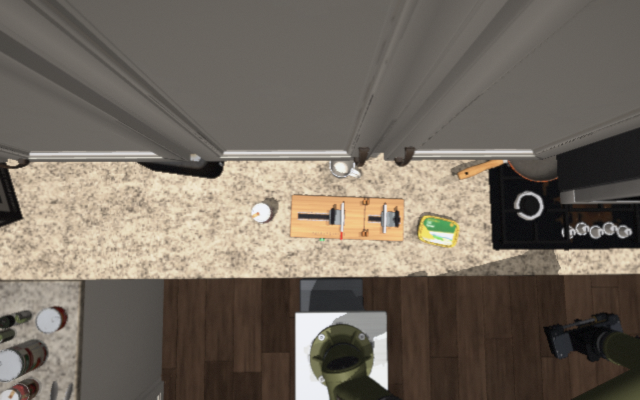

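View pics/scene0.png

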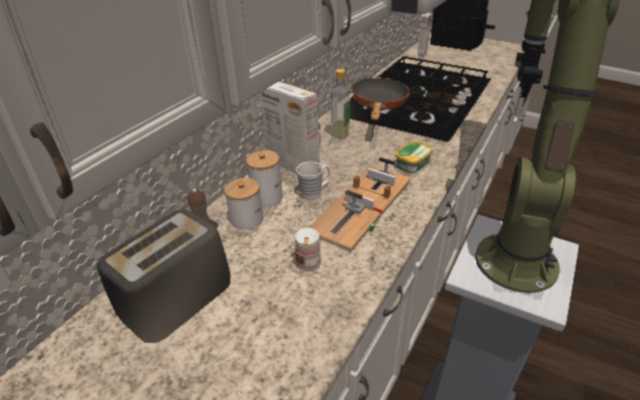

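The top view shows the board at columns 291–404, rows 195–240. The stop handle is near (397,217), the pusher handle near (334,216), the pointer near (341,236) and the clip near (322,240). The scene view confirms this layout, with the jar beyond the left end, the tub beyond the right end and the mug behind.

Run:
```python
from h import *
import pickle
d=pickle.load(open("top.pkl","rb"))
hsv=cv2.cvtColor(d["image"],cv2.COLOR_RGB2HSV)
roi=np.zeros(hsv.shape[:2],np.uint8);roi[185:250,280:412]=255
m=cv2.inRange(hsv,(5,90,110),(22,255,255))&roi
m=cv2.morphologyEx(m,cv2.MORPH_CLOSE,np.ones((9,9)))
c=max(cv2.findContours(m,0,2)[0],key=cv2.contourArea)
r=cv2.minAreaRect(c);print(r)
P=[plane(d,p,.02) for p in cv2.boxPoints(r)];print(np.round(P,3))
for i in range(4):print(np.linalg.norm(P[i]-P[i-1]))
print("centre",np.mean(P,0))
for n,p in dict(stop=(397,217),push=(334,216)).items():print(n,plane(d,p,.08))
print("ptr",plane(d,(341,236),.026),"clip",plane(d,(322,240),.03))
print("jar",plane(d,(262,212),.099),"tub",plane(d,(438,231),.053),"mug",plane(d,(343,169),.1))
s=ctrl.get_state();print(R.from_rotvec(s["tool_rot"]).as_matrix().round(3))
print(ctrl.get_image("wrist")["hand_eye"].round(3))
cv2.imwrite("pics/topcrop.png",cv2.resize(d["image"][180:255,240:470,::-1],None,fx=3.4,fy=3.4,interpolation=cv2.INTER_CUBIC))
```

```text
((346.6853942871094, 217.6802215576172), (112.72434997558594, 43.12196350097656), 2.2025980949401855)
[[ 0.413  0.176  0.02 ]
 [ 0.565  0.17   0.02 ]
 [ 0.546 -0.229  0.02 ]
 [ 0.394 -0.219  0.02 ]]
0.39580271376657916
0.1518128774784001
0.39965057743836363
0.15239677151190562
centre [ 0.47940439 -0.02565715  0.02      ]
stop [ 0.47725319 -0.19008346  0.08      ]
push [0.4824173  0.02238506 0.08      ]
ptr [ 0.41495375 -0.00392795  0.026     ] clip [0.40172503 0.06264872 0.03      ]
jar [0.49670662 0.26131516 0.099     ] tub [ 0.42909261 -0.33629314  0.053     ] mug [ 0.6385134  -0.00863743  0.1       ]
[[ 0.974  0.226 -0.   ]
 [ 0.226 -0.974  0.002]
 [-0.    -0.002 -1.   ]]
[[-0.    -0.96  -0.28   0.077]
 [ 1.    -0.001  0.002 -0.001]
 [-0.002 -0.28   0.96  -0.163]
 [ 0.     0.     0.     1.   ]]
```

View pics/topcrop.png

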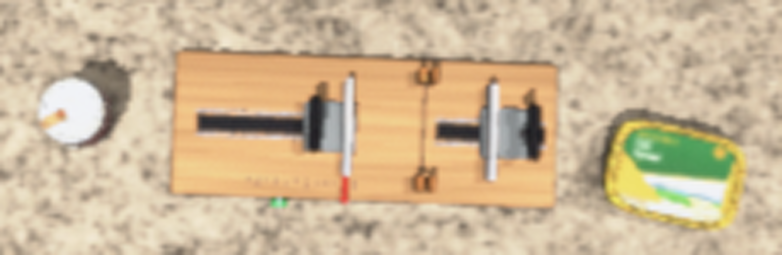

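```bash
python3 -m handwheel '[{"x":0.1,"y":-0.085,"z":0.0,"wz":4},{"x":0.1,"y":-0.085,"z":0.0,"wz":8},{"x":0.1,"y":-0.085,"wz":15.7},{"x":0.2,"y":-0.17,"wz":15.7},{"x":0.2,"y":-0.17,"wz":15.7},{"x":0.2,"y":-0.17,"wz":15.7},{"x":0.3,"y":-0.255,"z":0.01,"wz":15.7},{"x":0.3,"y":-0.255,"z":0.01,"wz":15.7},{"x":0.3,"y":-0.255,"z":0.01,"wz":15.7},{"x":0.3,"y":-0.255,"z":0.01,"wz":15.7}]' 0.087 30
```

```text
invalid input at $[0]: expected keys x, y, z, wx, wy, wz
```

```bash
python3 -m handwheel '[{"x":0.1,"y":-0.085,"z":0,"wx":0,"wy":0,"wz":4},{"x":0.1,"y":-0.085,"z":0,"wx":0,"wy":0,"wz":8},{"x":0.1,"y":-0.085,"z":0,"wx":0,"wy":0,"wz":15.7},{"x":0.2,"y":-0.17,"z":0,"wx":0,"wy":0,"wz":15.7},{"x":0.2,"y":-0.17,"z":0,"wx":0,"wy":0,"wz":15.7},{"x":0.2,"y":-0.17,"z":0,"wx":0,"wy":0,"wz":15.7},{"x":0.3,"y":-0.255,"z":0.01,"wx":0,"wy":0,"wz":15.7},{"x":0.3,"y":-0.255,"z":0.01,"wx":0,"wy":0,"wz":15.7},{"x":0.3,"y":-0.255,"z":0.01,"wx":0,"wy":0,"wz":15.7},{"x":0.3,"y":-0.255,"z":0.01,"wx":0,"wy":0,"wz":15.7}]' 0.087 30
python3 - <<'E'
from h import *
s=ctrl.get_state();M=R.from_rotvec(s["tool_rot"]).as_matrix();print(M.round(3),s["joint_positions"],M.T@(np.array([.477,-.19,.19])-s["position"]))
E
```

```text
time: 0.98
position: [0.3847, -0.3114, 0.2123]
tool_rot: [-3.139, 0.062, -0.002]
ft_force: [0.0, -0.1, 0.1]
grip_width: 1.002
grip_force: 0.0
[[ 0.999 -0.039  0.001]
 [-0.039 -0.999  0.002]
 [ 0.001 -0.002 -1.   ]] [ 9.64846534e-01  1.08631323e-02 -3.37167920e-01  1.82927166e+00
  1.62805019e-03  1.30231177e+00 -9.82898513e-01] [ 0.08744953 -0.12488807  0.02262315]
```

```bash
python3 -m handwheel '[{"x":0.03,"y":-0.04,"z":0,"wx":0,"wy":0,"wz":0.4},{"x":0.06,"y":-0.08,"z":0.01,"wx":0,"wy":0,"wz":0.4},{"x":0.087,"y":-0.115,"z":0.02,"wx":0,"wy":0,"wz":0.4},{"x":0.087,"y":-0.125,"z":0.022,"wx":0,"wy":0,"wz":0.4},{"x":0.087,"y":-0.125,"z":0.022,"wx":0,"wy":0,"wz":0.4},{"x":0.087,"y":-0.125,"z":0.022,"wx":0,"wy":0,"wz":0.4}]'
python3 - <<'E'
from h import *
import pickle
d=cam("wrist");s=ctrl.get_state();d["s"]=s;save(d,"w1");pickle.dump(d,open("w1.pkl","wb"));print(s["position"],s["tool_rot"])
E
```

```text
time: 1.48
position: [0.4745, -0.194, 0.1899]
tool_rot: [-3.14, 0.076, 0.002]
ft_force: [0.1, -0.5, 0.3]
grip_width: 0.994
grip_force: 0.0
[ 0.4738652  -0.19606509  0.19022352] [ 3.14019673e+00 -8.14944077e-02 -1.49960216e-03]
```

View pics/w1.png

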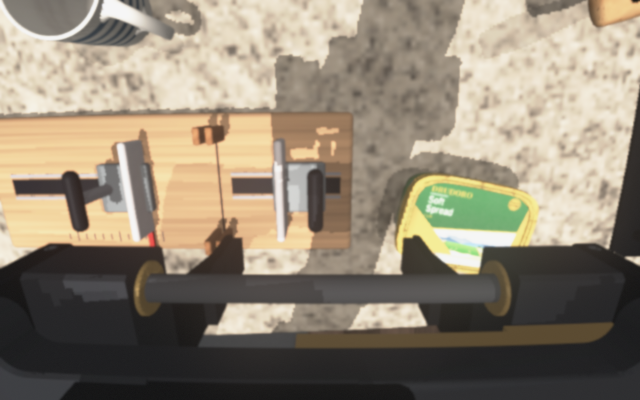

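The wrist view shows the stop's bar at (316,200), the pusher's bar at (75,201) and the right end of the board at column 350, rows 113–247. The tub is clear to the right.

Run:
```python
from h import *
import pickle
d=pickle.load(open("w1.pkl","rb"));s=d["s"]
st=plane(d,(316,200),.083);pu=plane(d,(75,201),.083)
a,b=plane(d,(350,113),.02),plane(d,(350,247),.02)
print(st,pu,a,b, a-b,"axis",pu-st)
print(plane(d,(313,170),.085)-plane(d,(316,230),.085))
M=R.from_rotvec(s["tool_rot"]).as_matrix();print(M.round(3))
s=ctrl.get_state();print(s["position"],M.T@(st-s["position"]))
```

```text
[ 0.47456726 -0.18819645  0.083     ] [0.48431558 0.027711   0.083     ] [ 0.54498402 -0.22484488  0.02      ] [ 0.40009393 -0.22120185  0.02      ] [ 0.1448901  -0.00364303  0.        ] axis [0.00974832 0.21590744 0.        ]
[ 0.05385323 -0.00039698  0.        ]
[[ 0.999 -0.052 -0.001]
 [-0.052 -0.999 -0.   ]
 [-0.001  0.    -1.   ]]
[ 0.4738652  -0.19606509  0.19022352] [ 0.00039437 -0.00793338  0.10722032]
```

```bash
python3 -m handwheel '[{"x":0,"y":-0.008,"z":0.02,"wx":0,"wy":0,"wz":-0.2},{"x":0,"y":-0.008,"z":0.05,"wx":0,"wy":0,"wz":-0.4},{"x":0,"y":-0.008,"z":0.08,"wx":0,"wy":0,"wz":-0.4},{"x":0,"y":-0.008,"z":0.095,"wx":0,"wy":0,"wz":-0.4},{"x":0,"y":-0.008,"z":0.095,"wx":0,"wy":0,"wz":-0.4},{"x":0,"y":-0.008,"z":0.095,"wx":0,"wy":0,"wz":-0.4}]'
```

```text
time: 2.03
position: [0.4735, -0.1896, 0.0953]
tool_rot: [-3.14, 0.077, 0.002]
ft_force: [0.5, -0.2, 0.6]
grip_width: 1.001
grip_force: 0.0
```

```bash
python3 -m handwheel '[{"x":0.001,"y":0,"z":0.015,"wx":0,"wy":0,"wz":0},{"x":0.001,"y":0,"z":0.03,"wx":0,"wy":0,"wz":0},{"x":0.001,"y":0,"z":0.031,"wx":0,"wy":0,"wz":0},{"x":0.001,"y":0,"z":0.031,"wx":0,"wy":0,"wz":0}]'
python3 -m handwheel '[{"x":0,"y":0,"z":0,"wx":0,"wy":0,"wz":0},{"x":0,"y":0,"z":0,"wx":0,"wy":0,"wz":0},{"x":0,"y":0,"z":0,"wx":0,"wy":0,"wz":0},{"x":0,"y":0,"z":0,"wx":0,"wy":0,"wz":0},{"x":0,"y":0,"z":0,"wx":0,"wy":0,"wz":0},{"x":0,"y":0,"z":0,"wx":0,"wy":0,"wz":0},{"x":0,"y":0,"z":0,"wx":0,"wy":0,"wz":0},{"x":0,"y":0,"z":0,"wx":0,"wy":0,"wz":0}]' 0.005 30
```

```text
time: 2.37
position: [0.4757, -0.1891, 0.0655]
tool_rot: [3.14, -0.074, 0.001]
ft_force: [0.3, 1.1, -0.5]
grip_width: 1.001
grip_force: 0.0
time: 3.03
position: [0.4755, -0.1883, 0.0645]
tool_rot: [3.141, -0.072, -0.0]
ft_force: [-0.6, -0.0, 0.6]
grip_width: 0.476
grip_force: 0.0
```

Fingers are still closing.

```bash
python3 -m handwheel '[{"x":0,"y":0,"z":0,"wx":0,"wy":0,"wz":0},{"x":0,"y":0,"z":0,"wx":0,"wy":0,"wz":0},{"x":0,"y":0,"z":0,"wx":0,"wy":0,"wz":0},{"x":0,"y":0,"z":0,"wx":0,"wy":0,"wz":0},{"x":0,"y":0,"z":0,"wx":0,"wy":0,"wz":0},{"x":0,"y":0,"z":0,"wx":0,"wy":0,"wz":0},{"x":0,"y":0,"z":0,"wx":0,"wy":0,"wz":0}]'
```

```text
time: 3.62
position: [0.4756, -0.1882, 0.0645]
tool_rot: [3.141, -0.072, -0.0]
ft_force: [0.4, 0.0, 0.3]
grip_width: 0.146
grip_force: 30.0
```

```bash
python3 -m handwheel '[{"x":0,"y":-0.010,"z":0,"wx":0,"wy":0,"wz":0},{"x":0,"y":-0.020,"z":0,"wx":0,"wy":0,"wz":0},{"x":0,"y":-0.030,"z":0,"wx":0,"wy":0,"wz":0},{"x":0,"y":-0.040,"z":0,"wx":0,"wy":0,"wz":0},{"x":0,"y":-0.046,"z":0,"wx":0,"wy":0,"wz":0},{"x":0,"y":-0.051,"z":0,"wx":0,"wy":0,"wz":0},{"x":0,"y":-0.056,"z":0,"wx":0,"wy":0,"wz":0},{"x":0,"y":-0.059,"z":0,"wx":0,"wy":0,"wz":0},{"x":0,"y":-0.060,"z":0,"wx":0,"wy":0,"wz":0},{"x":0,"y":-0.060,"z":0,"wx":0,"wy":0,"wz":0}]'
```

```text
time: 4.45
position: [0.4777, -0.1401, 0.0646]
tool_rot: [3.125, -0.081, 0.003]
ft_force: [2.9, -27.5, -9.5]
grip_width: 0.148
grip_force: 30.0
```

```bash
python3 -m handwheel '[{"x":0,"y":0.004,"z":0,"wx":0,"wy":0,"wz":0},{"x":0,"y":0.008,"z":0,"wx":0,"wy":0,"wz":0},{"x":0,"y":0.010,"z":0,"wx":0,"wy":0,"wz":0},{"x":0,"y":0.010,"z":0,"wx":0,"wy":0,"wz":0}]'
```

```text
time: 4.78
position: [0.4777, -0.1403, 0.0646]
tool_rot: [3.138, -0.075, 0.001]
ft_force: [0.6, -7.9, -3.0]
grip_width: 0.151
grip_force: 30.0
```

```bash
python3 -m handwheel '[{"x":0,"y":0.001,"z":0,"wx":0,"wy":0,"wz":0},{"x":0,"y":0.002,"z":0,"wx":0,"wy":0,"wz":0},{"x":0,"y":0.002,"z":0,"wx":0,"wy":0,"wz":0}]'
python3 - <<'E'
from h import *
d=cam("top")
cv2.imwrite("pics/topcrop2.png",cv2.resize(d["image"][180:255,240:470,::-1],None,fx=3.4,fy=3.4,interpolation=cv2.INTER_CUBIC))
E
```

```text
time: 5.03
position: [0.4777, -0.1404, 0.0645]
tool_rot: [3.14, -0.072, -0.0]
ft_force: [1.1, -4.9, -2.6]
grip_width: 0.147
grip_force: 30.0
```

```bash
python3 -m handwheel '[{"x":0,"y":0.001,"z":0,"wx":0,"wy":0,"wz":0},{"x":0,"y":0.002,"z":0,"wx":0,"wy":0,"wz":0},{"x":0,"y":0.0025,"z":0,"wx":0,"wy":0,"wz":0},{"x":0,"y":0.0025,"z":0,"wx":0,"wy":0,"wz":0}]'
```

```text
time: 5.42
position: [0.4777, -0.1407, 0.0645]
tool_rot: [-3.138, 0.07, 0.001]
ft_force: [-0.4, 3.6, 0.4]
grip_width: 0.145
grip_force: 30.0
```

View pics/topcrop2.png

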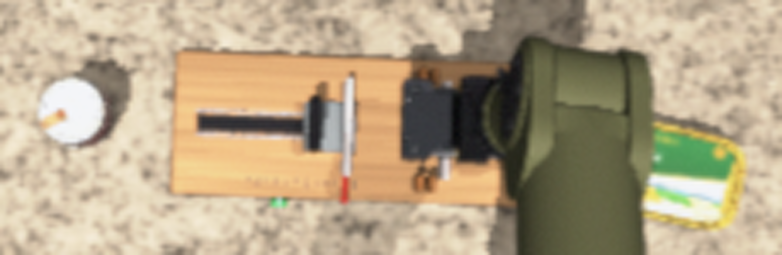

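The top crop shows the stop's plate at crop (445,168), right beside the posts. The stop held with under 0.5 mm of movement against 27 N in and 3.6 N out, so it is in its detent. I'll release it.

```bash
python3 -m handwheel '[{"x":0,"y":-0.001,"z":0,"wx":0,"wy":0,"wz":0},{"x":0,"y":-0.001,"z":0,"wx":0,"wy":0,"wz":0},{"x":0,"y":-0.001,"z":0,"wx":0,"wy":0,"wz":0},{"x":0,"y":-0.001,"z":0,"wx":0,"wy":0,"wz":0},{"x":0,"y":-0.001,"z":0,"wx":0,"wy":0,"wz":0},{"x":0,"y":-0.001,"z":0,"wx":0,"wy":0,"wz":0},{"x":0,"y":-0.001,"z":0,"wx":0,"wy":0,"wz":0},{"x":0,"y":-0.001,"z":-0.03,"wx":0,"wy":0,"wz":0},{"x":0,"y":-0.001,"z":-0.07,"wx":0,"wy":0,"wz":0},{"x":0,"y":-0.001,"z":-0.11,"wx":0,"wy":0,"wz":0}]' 0.065
python3 -m handwheel '[{"x":0,"y":-0.04,"z":0,"wx":0,"wy":0,"wz":0},{"x":0,"y":-0.08,"z":0,"wx":0,"wy":0,"wz":0},{"x":0,"y":-0.12,"z":0,"wx":0,"wy":0,"wz":0},{"x":0,"y":-0.16,"z":0,"wx":0,"wy":0,"wz":0},{"x":0,"y":-0.168,"z":0,"wx":0,"wy":0,"wz":0},{"x":0,"y":-0.168,"z":0,"wx":0,"wy":0,"wz":0},{"x":0,"y":-0.168,"z":0,"wx":0,"wy":0,"wz":0},{"x":0,"y":-0.168,"z":0,"wx":0,"wy":0,"wz":0}]'
python3 - <<'E'
from h import *
import pickle
d=cam("wrist");s=ctrl.get_state();d["s"]=s;save(d,"w2");pickle.dump(d,open("w2.pkl","wb"));print(s["position"],s["tool_rot"])
E
```

```text
time: 6.25
position: [0.4766, -0.1414, 0.1749]
tool_rot: [-3.14, 0.072, 0.004]
ft_force: [1.3, -1.2, 0.7]
grip_width: 0.73
grip_force: 0.0
time: 6.92
position: [0.4854, 0.0241, 0.1743]
tool_rot: [3.14, -0.076, -0.001]
ft_force: [0.1, 0.3, -0.4]
grip_width: 0.75
grip_force: 0.0
[0.48542491 0.02387604 0.17428713] [ 3.14002162e+00 -7.74742432e-02 -7.50760482e-04]
```

View pics/w2.png

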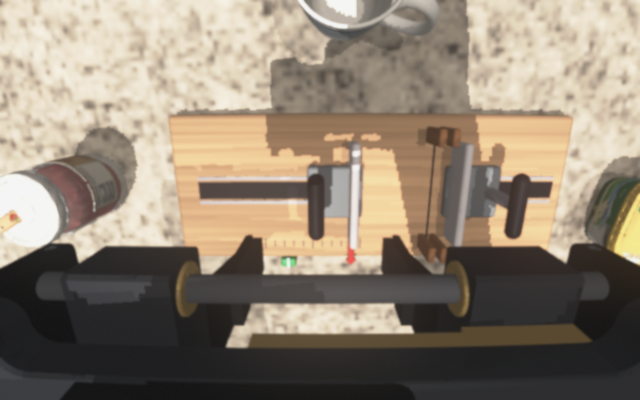

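The wrist view shows the pusher bar at (316,205), the pointer tip at about (351,258) and the clip at about (288,261). The stop handle is at (519,205) with its plate beside the posts. Next I'll measure the draw distance.

Run:
```python
from h import *
import pickle
d=pickle.load(open("w2.pkl","rb"));s=ctrl.get_state();M=R.from_rotvec(d["s"]["tool_rot"]).as_matrix()
hsv=cv2.cvtColor(d["image"],cv2.COLOR_RGB2HSV)
def mask(lo,hi):
    m=cv2.inRange(hsv,lo,hi);m[:235]=0;m[275:]=0;m[:,:255]=0;m[:,385:]=0
    n,l,st,c=cv2.connectedComponentsWithStats(m);i=1+np.argmax(st[1:,4]);print(st[i],c[i]);return c[i]
g=mask((45,80,60),(90,255,255));r=mask((0,150,90),(4,255,255))
by=np.array([.0455,.999,0])
for z in(.022,.026,.032):
    print(z,"clip",plane(d,g,z),"ptr",plane(d,r,.026),"dy",(plane(d,g,z)-plane(d,r,.026))@by)
pu=plane(d,(316,205),.083);st=plane(d,(519,205),.083)
print(pu,st,"tool",M.T@(pu-s["position"]), "stop moved",(st-np.array([.4746,-.1882,.083]))@by)
cv2.imwrite("pics/w2c.png",cv2.resize(d["image"][230:275,260:380,::-1],None,fx=6,fy=6,interpolation=cv2.INTER_CUBIC))
```

```text
[291 258   5   8  34] [292.67647059 261.26470588]
[348 249   6  14  58] [350.53448276 256.        ]
0.022 clip [0.40551346 0.0598818  0.022     ] ptr [ 0.41056025 -0.0020895   0.026     ] dy 0.06167969957118227
0.026 clip [0.40750253 0.05939339 0.026     ] ptr [ 0.41056025 -0.0020895   0.026     ] dy 0.06128227945230979
0.032 clip [0.41048612 0.05866077 0.032     ] ptr [ 0.41056025 -0.0020895   0.026     ] dy 0.060686149274001074
[0.48572487 0.02946873 0.083     ] [ 0.47720626 -0.1405567   0.083     ] tool [ 6.60229654e-05 -5.65790643e-03  9.12835848e-02] stop moved 0.04771424356306395
```

View pics/w2c.png

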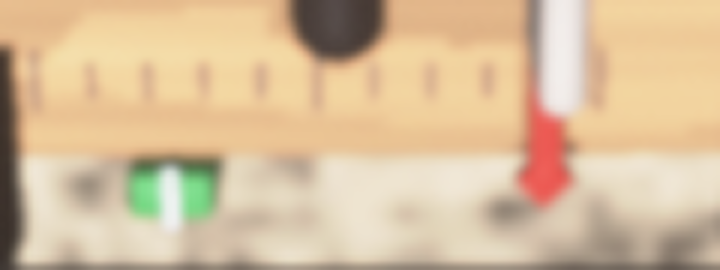

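The crop shows the white mark line at crop (171,195) and the pointer tip at (544,205), about 65 mm apart. Now I'll grasp the pusher.

```bash
python3 -m handwheel '[{"x":0,"y":-0.006,"z":0.03,"wx":0,"wy":0,"wz":0.2},{"x":0,"y":-0.006,"z":0.06,"wx":0,"wy":0,"wz":0.2},{"x":0,"y":-0.006,"z":0.08,"wx":0,"wy":0,"wz":0.2},{"x":0,"y":-0.006,"z":0.095,"wx":0,"wy":0,"wz":0.2},{"x":0,"y":-0.006,"z":0.11,"wx":0,"wy":0,"wz":0.2},{"x":0,"y":-0.006,"z":0.11,"wx":0,"wy":0,"wz":0.2},{"x":0,"y":-0.006,"z":0.11,"wx":0,"wy":0,"wz":0.2}]'
python3 -m handwheel '[{"x":0,"y":0,"z":0,"wx":0,"wy":0,"wz":0},{"x":0,"y":0,"z":0,"wx":0,"wy":0,"wz":0},{"x":0,"y":0,"z":0,"wx":0,"wy":0,"wz":0},{"x":0,"y":0,"z":0,"wx":0,"wy":0,"wz":0},{"x":0,"y":0,"z":0,"wx":0,"wy":0,"wz":0},{"x":0,"y":0,"z":0,"wx":0,"wy":0,"wz":0},{"x":0,"y":0,"z":0,"wx":0,"wy":0,"wz":0},{"x":0,"y":0,"z":0,"wx":0,"wy":0,"wz":0},{"x":0,"y":0,"z":0,"wx":0,"wy":0,"wz":0},{"x":0,"y":0,"z":0,"wx":0,"wy":0,"wz":0}]' 0.005 45
python3 -m handwheel '[{"x":0,"y":0,"z":0,"wx":0,"wy":0,"wz":0},{"x":0,"y":0,"z":0,"wx":0,"wy":0,"wz":0}]'
```

```text
time: 7.55
position: [0.4851, 0.0306, 0.0639]
tool_rot: [-3.14, 0.082, 0.003]
ft_force: [0.1, 0.3, 0.1]
grip_width: 0.747
grip_force: 0.0
time: 8.38
position: [0.4856, 0.0305, 0.0645]
tool_rot: [3.139, -0.079, -0.001]
ft_force: [-0.2, -4.2, 1.6]
grip_width: 0.146
grip_force: 45.0
time: 8.55
position: [0.4857, 0.0309, 0.0645]
tool_rot: [3.139, -0.079, -0.0]
ft_force: [-1.0, -4.8, 0.4]
grip_width: 0.146
grip_force: 45.0
```

```bash
python3 -m handwheel '[{"x":0,"y":-0.008,"z":0,"wx":0,"wy":0,"wz":0},{"x":0,"y":-0.017,"z":0,"wx":0,"wy":0,"wz":0},{"x":0,"y":-0.026,"z":0,"wx":0,"wy":0,"wz":0},{"x":0,"y":-0.035,"z":0,"wx":0,"wy":0,"wz":0},{"x":0,"y":-0.044,"z":0,"wx":0,"wy":0,"wz":0},{"x":0,"y":-0.053,"z":0,"wx":0,"wy":0,"wz":0},{"x":0,"y":-0.061,"z":0,"wx":0,"wy":0,"wz":0},{"x":0,"y":-0.066,"z":0,"wx":0,"wy":0,"wz":0},{"x":0,"y":-0.066,"z":0,"wx":0,"wy":0,"wz":0},{"x":0,"y":-0.066,"z":0,"wx":0,"wy":0,"wz":0}]'
python3 - <<'E'
from h import *
d=cam("wrist");t=cam("top");a=d["image"][225:275,270:370,::-1];b=t["image"][180:255,240:470,::-1]
f=lambda x,w:cv2.resize(x,(w,int(x.shape[0]*w/x.shape[1])),interpolation=cv2.INTER_CUBIC)
cv2.imwrite("pics/f1.png",np.vstack([f(a,600),f(b,600)]))
E
```

```text
time: 9.38
position: [0.4886, 0.0949, 0.0645]
tool_rot: [3.136, -0.08, -0.003]
ft_force: [-2.5, -9.8, 5.7]
grip_width: 0.147
grip_force: 45.0
```

View pics/f1.png

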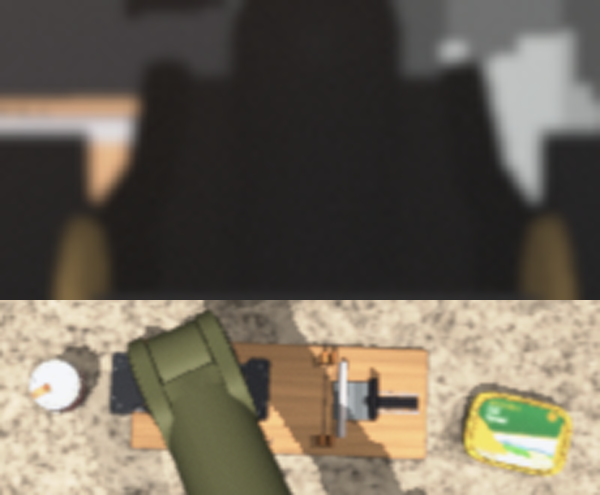

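The stacked crops show the end stop still against the posts, but the gripper and arm hide the pointer in both. I'll check from the scene camera.

Run:
```python
from h import *
d=cam("scene");print(ctrl.get_state()["position"])
cv2.imwrite("pics/f2.png",cv2.resize(d["image"][160:260,300:420,::-1],(720,600),interpolation=cv2.INTER_CUBIC))
hsv=cv2.cvtColor(d["image"],cv2.COLOR_RGB2HSV)
for lo,hi in(((45,80,60),(90,255,255)),((0,140,80),(5,255,255))):
    m=cv2.inRange(hsv,lo,hi);m[:200]=0;m[245:]=0;m[:,:350]=0;m[:,395:]=0
    y,x=np.nonzero(m)
    if len(x): print(len(x),x.mean(),y.mean(),plane(d,(x.mean(),y.mean()),.026))
```

```text
[0.48854863 0.09458086 0.06449244]
20 371.25 227.3 [0.39866717 0.08355355 0.026     ]
13 367.3076923076923 221.0 [0.42089419 0.06339091 0.026     ]
```

View pics/f2.png

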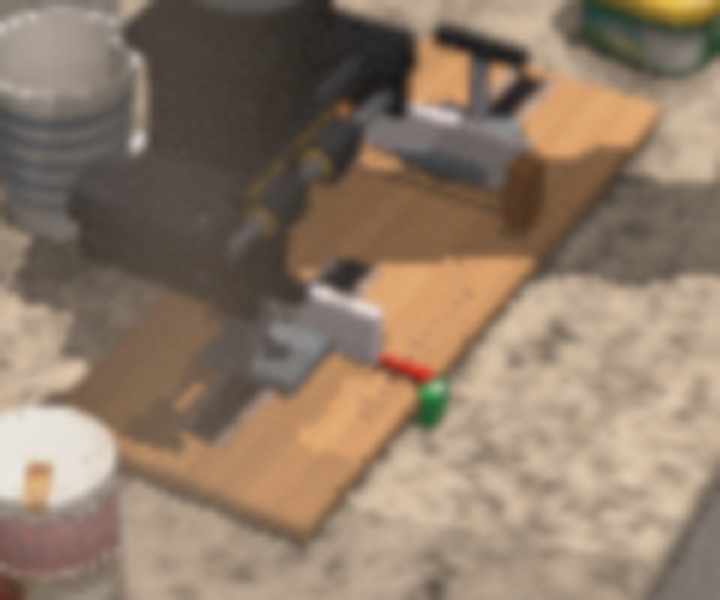

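The scene crop shows the red pointer ending at the top of the green clip, near (432,378). Measured travel is about 64 mm against an estimate of 65, so I'll add 1 mm and hold.

```bash
python3 -m handwheel '[{"x":0,"y":-0.001,"z":0,"wx":0,"wy":0,"wz":0},{"x":0,"y":-0.001,"z":0,"wx":0,"wy":0,"wz":0},{"x":0,"y":-0.001,"z":0,"wx":0,"wy":0,"wz":0},{"x":0,"y":-0.001,"z":0,"wx":0,"wy":0,"wz":0},{"x":0,"y":-0.001,"z":0,"wx":0,"wy":0,"wz":0},{"x":0,"y":-0.001,"z":0,"wx":0,"wy":0,"wz":0},{"x":0,"y":-0.001,"z":0,"wx":0,"wy":0,"wz":0},{"x":0,"y":-0.001,"z":0,"wx":0,"wy":0,"wz":0},{"x":0,"y":-0.001,"z":0,"wx":0,"wy":0,"wz":0},{"x":0,"y":-0.001,"z":0,"wx":0,"wy":0,"wz":0}]' && python3 -c "
from bench import ctrl
print(ctrl.close_job())"
```

```text
time: 10.37
position: [0.4886, 0.0952, 0.0645]
tool_rot: [3.135, -0.081, -0.003]
ft_force: [-1.5, -11.1, 4.9]
grip_width: 0.147
grip_force: 45.0
the job is handed in; nothing more can be done
None
```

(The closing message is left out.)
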